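Reject a cap and close the keeper bar

ROBOT

A 6-joint arm with a two-finger parallel gripper is mounted at the origin on the work surface. World frame = base frame: x ahead of the robot, y to its left, z up, the work surface at z = 0. Lengths are in m, angles in rad, forces in N, time in s.
With the tool pointing down it reaches from about 0.425 to 0.95 m from the base axis. Payload 14.7 kg.
Tool frame: the origin (TCP) lies between the finger pads; the fingertips stand 11 mm ahead of it and the grasp point (between the pads) lies 8 mm behind it; z points along the fingers, y is the direction in which the jaws open and shut (so a half turn about z gives the same grasp; the last joint's range is limited). The gripper opens to 85 mm and grips with 20 to 120 N. Pads are 22 mm wide; open, the fingers measure 114 mm over their backs; the gripper's body (76 mm by 85 mm) begins 54 mm behind the grasp point. The pads swing forward as they close: fully open they stand 13 mm farther back than shut.
Start: joints at [1.259, 0.48, 1.596, -0, 1.065, -0.047], TCP at [0.17, 0.627, 0.242] pointing down, gripper open.
Joint ranges: [-2.75, 2.75], [-0.82, 2.05], [0.23, 2.67], [-1.56, 4.7], [0.09, 2.69], [-2.92, 2.92]. Speed limits (rad/s): [1.89, 1.89, 2.39, 3.01, 3.01, 3.01].

INTERFACE

Orientations are given as a unit quaternion [x, y, z, w].
In Python, from plant import monitor, read_camera, hand_in, boxes_of, silhouettes, place_of gives the robot as it stands.
- The arm moves only by the tool apply_moves, never from a script. Its argument "deltas" is one flat list of numbers, 4 for each row, row after row: the shift along the world's x, y, z in m, then the turn about the world's z in rad. A call has 1 to 12 rows; each row is the pose to reach, as a shift and turn from the pose commanded when the call began; what a row does not reach only later rows make up. A row lasts 1/10 s, in which the tool goes at most 50 mm and 8.59 degrees, less where a joint would pass 70% of its speed; a pose out of reach is approached as far as the arm can. A call with a gripper value outside its range is refused whole. "gripper" is the opening, from 0 (shut) to 1 (fully open), set as the call begins (left out, the last holds). The fingers move at their own pace and stop on an object; "squeeze" is the grip in N (left out, the last holds). Time passes only in rows, so rows that repeat a pose let the fingers close. It gives the time, the measured TCP pose, the force and the opening at its end, in the units of the state.
- monitor.state(): the state, without advancing time (a new reading comes with each control period).
- read_camera(name): name is "side" or "top"; returns a dict with "image" (480x640x3 uint8, red, green, blue), "mtx" (3x3 intrinsics, pixels), "R" (3x3) and "t" (3): a world point X has camera coordinates R X + t. Camera axes: x right, y down, z forward; pixel columns grow to the right and rows downward; lengths in m; the calibration is good to about 2 mm. A picture is of the moment at which its call begins. There is no depth.
- hand_in(): hands the job in, once; it reports no verdict.
Trained networks look in the newest picture that a camera, given by its name, has taken for a name from the list of things; names that differ only in an ending like _2 or _b are one class to them, and where a whole thing is asked for, a point or a joint stands for the part that bears it (a point fixed in the world has none). Each returns a list of dicts, best first, with "conf" (0 to 1); they miss things now and then, are a little off and sometimes report something else, mostly with a low value. They report only what shows in the picture. A call takes as long as a camera call.
- boxes_of(camera, label): "centre" ([column, row] in pixels, amid what is visible of it).
- silhouettes(camera, label): "region" (480x640 bool, what is visible of it) and "centre" ([column, row] in pixels, amid what is visible of it).
- place_of(camera, label): "centre" ([column, row] in pixels: a listed point, or the origin of a listed thing).
The state is a dict: "time_s": time; "joints": joint angles; "dq": joint speeds; "joint_torque": joint torques, N m; "eef_pos": TCP position; "tcp_rot": TCP orientation; "force": force on the tool from outside, world axes, zero at the start; "torque": the same for the moment, N m; "opening": finger opening in m.
Only numpy, scipy, OpenCV 4.12 (cv2) and the standard library are available. Lean on these libraries where they do the work, as an engineer would, in place of code of your own. Each camera call takes 0.05 s, during which the arm holds its last target. There are 200 camera calls.

TASK

One of the three red caps standing in the lanes of the inspection stand is faulty: it has no black sealing disc on top. Without picking it up, push it along its lane and off the open edge so that it drops into the grey reject bin, then swing the yellow keeper bar shut across the lane ends until it snaps fully home in its catch. Leave the two good caps standing where they are, and do not disturb the dish or the screwdriver.

Things in the scene. Friction and masses are not known exactly. Their poses are not given: they have to be found in the camera images.
- stand: Fixed stand; aluminium deck 170 (x) x 190 (y) mm, its top 85 mm above the table. Origin at table level under the deck's centre. Three lanes along x, centred at y = -46, 0, 46 mm, between strips 4 mm thick, 12 mm high (x -85 to 55 mm). Lane ends are open; exit edge at x = 85 mm, over the bin. Keeper's catch: sprung steel ball, 16 mm, top 11 mm above the deck, at x = 75, y = 85 mm.
- reject_bin: Fixed open grey bin with a small red plate on its far side, 150 (x) x 200 (y) x 70 mm high outside, walls and floor 4 mm, standing on the table; origin under its centre, axes parallel to those of the stand. Its near wall lies under the overhanging exit edge of the stand, so that a cap pushed off any lane drops in.
- faulty_cap: The faulty cap: a hollow, open-topped red plastic cap, 34 mm diameter, 40 mm high, about 35 g, with NO black disc. It stands upright, open end up, in one of the three lanes. Origin at the centre of its underside, z up along its axis.
- faulty_cap_mid (a point): Middle of the faulty cap, on its axis, 20 mm above its underside.
- good_cap_a: A good cap: red, 34 mm diameter, with a black sealing disc (39 mm diameter, 4 mm thick, with a small red button) on top, 41 mm high in all. Stands in one of the other lanes. Origin at the centre of its underside, z along its axis.
- good_cap_b: The other good cap, identical to good_cap_a, in the remaining lane.
- keeper (a joint): Angle of the yellow keeper bar, rad. 0 = shut, along the stand's +y across the lane ends; grows as it opens towards the stand's +x (at 1.57 it points along +x over the bin); stop at 2.0. Bar 180 mm long, 6 thick, 12 high, underside 16 mm above the deck. Stays where left; the last 0.09 rad needs a few N at the knob to ride over the sprung ball, which then holds it shut.
- keeper_hinge (a point): On the upright hinge axis of the keeper bar, at mid height of the bar (22 mm above the deck, at x = 68, y = -86 mm of the stand).
- keeper_knob (a point): Middle of the upright red knob near the bar's free end, 152 mm from the hinge axis, 54 mm above the deck. Knob 16 mm diameter, 28 mm high (40 to 68 mm above the deck), on a thin 8 mm stem that rises from the bar.
- seal_dish: White dish of black seals, 90 mm diameter, 25 mm high, loose on the table. Origin at the centre of its underside. Leave alone.
- screwdriver: Screwdriver lying loose on the table. Leave alone.

How it is judged:
On the way, in this order (a step that is already met when the one before it is completed fails the run):
1. the faulty cap lies in the reject bin (x of faulty_cap_mid in the frame of reject_bin between -0.071 and 0.071 m and y of faulty_cap_mid in the frame of reject_bin between -0.096 and 0.096 m and z of faulty_cap_mid in the frame of reject_bin below 0.055 m), for 0.2 s.
2. the keeper bar is shut in its catch (angle below 0.03 rad) (value of joint keeper below 0.03 rad), for 0.2 s.
At the end, for the whole second after the job is handed in: The faulty cap lies at rest inside the reject bin (its middle between the bin's walls and less than 55 mm above the table), the keeper bar is shut in its catch (angle below 0.03 rad), and both good caps stand upright (within 0.15 rad) within 12 mm of where they started (all of step 1 and linear speed of faulty_cap below 0.03 m/s and value of joint keeper below 0.03 rad and distance of each of good_cap_a, good_cap_b from where it was at the start of the episode below 0.012 m and angle between each of good_cap_a, good_cap_b's own z axis and vertical below 0.15 rad); the robot touches nothing.
It fails at once if the faulty cap is picked up (its middle more than 28 mm above where it starts) (height (world z) of faulty_cap_mid above 0.133 m).
It fails at once if a good cap is pushed more than 25 mm or tipped more than 0.5 rad (distance of any of good_cap_a, good_cap_b from where it was at the start of the episode above 0.025 m or angle between any of good_cap_a, good_cap_b's own z axis and vertical above 0.5 rad).
It fails at once if the dish or the screwdriver is moved more than 25 mm (distance of any of seal_dish, screwdriver from where it was at the start of the episode above 0.025 m).
It also fails if it takes over 51 s, if anything falls off the work surface, if the arm or the gripper's body presses on something with over 40 N, if the wrist force passes 120 N, or if a joint passes its speed limit or range.

## Working session

There is one attempt and no reset: what is moved stays moved. The work goes in short steps, Python scripts to look and compute and a tool call to move; the robot and the scene stay as the last step left them, time stands still between calls to the robot, and variables do not carry over. Pictures are saved under pics/ and viewed, about 8 in all and at most 12, crops included, and the job is handed in when it is done.

Besides the shell and the picture viewer there is one more tool, called after "Request:" as name(argument=value, ...) on one line, values as JSON. apply_moves: Moves the arm, as the interface text tells. Its arguments: {"type":"object","properties":{"deltas":{"type":"array"},"gripper":{"type":"number"},"squeeze":{"type":"number"}},"required":["deltas"]}

```bash
mkdir -p pics; cat > h.py <<'E'
import numpy as np, cv2
from plant import *
def ray(c,p):
    d=np.linalg.inv(c["mtx"])@np.array([p[0],p[1],1.]); R=c["R"]
    return -R.T@c["t"], R.T@d
def onz(c,p,z):
    o,d=ray(c,p); return o+d*(z-o[2])/d[2]
def proj(c,X):
    q=c["mtx"]@(c["R"]@np.asarray(X,float)+c["t"]); return q[:2]/q[2]
E
python3 - <<'E'
from h import *
C={}
for n in("top","side"):
    C[n]=c=read_camera(n); cv2.imwrite(f"pics/{n}0.png",c["image"][:,:,::-1])
    print(n,"cam at",np.round(-c["R"].T@c["t"],3))
    for l,z in dict(stand=0,reject_bin=0,faulty_cap=.085,faulty_cap_mid=.105,good_cap_a=.085,keeper_hinge=.107,keeper_knob=.139,seal_dish=0,screwdriver=0.01).items():
        for r in place_of(n,l)[:3]: print(l,round(r["conf"],2),np.round(r["centre"]),np.round(onz(c,r["centre"],z),3))
print(monitor.state()["time_s"],monitor.state()["tcp_rot"])
E
```

```text
top cam at [0.518 0.121 0.911]
stand 0.86 [304. 241.] [0.572 0.117 0.   ]
stand 0.57 [307. 243.] [0.568 0.112 0.   ]
reject_bin 0.69 [355. 296.] [0.47  0.026 0.   ]
faulty_cap 0.61 [310. 243.] [0.563 0.109 0.085]
faulty_cap_mid 0.71 [307. 244.] [0.56  0.114 0.105]
good_cap_a 0.72 [328. 227.] [0.589 0.079 0.085]
good_cap_a 0.68 [339. 387.] [0.328 0.062 0.085]
good_cap_a 0.63 [278. 248.] [0.556 0.16  0.085]
keeper_hinge 0.71 [286. 302.] [0.468 0.148 0.107]
keeper_knob 0.69 [327. 226.] [0.586 0.082 0.139]
keeper_knob 0.57 [338. 392.] [0.332 0.068 0.139]
keeper_knob 0.42 [303. 240.] [0.565 0.12  0.139]
seal_dish 0.57 [371. 174.] [ 0.694 -0.008  0.   ]
screwdriver 0.95 [246. 150.] [0.737 0.222 0.01 ]
screwdriver 0.18 [339. 390.] [0.305 0.058 0.01 ]
side cam at [0.433 0.649 0.487]
stand 0.87 [315. 285.] [0.576 0.117 0.   ]
faulty_cap 0.59 [327. 237.] [0.561 0.105 0.085]
faulty_cap 0.29 [318. 264.] [0.558 0.168 0.085]
faulty_cap_mid 0.98 [325. 228.] [0.563 0.111 0.105]
good_cap_a 0.8 [322. 260.] [0.555 0.159 0.085]
good_cap_a 0.74 [182. 315.] [0.689 0.304 0.085]
good_cap_a 0.73 [308. 225.] [0.597 0.081 0.085]
keeper_hinge 0.62 [391. 250.] [0.465 0.141 0.107]
keeper_knob 0.62 [494. 216.] [0.337 0.071 0.139]
seal_dish 0.67 [272. 228.] [ 0.691 -0.012 -0.   ]
screwdriver 0.77 [182. 312.] [0.74  0.233 0.01 ]
1.0 [ 1.32025938e-01  9.91246262e-01  7.42569532e-06 -3.73917340e-06]
```

```bash
python3 - <<'E'
import cv2
a=cv2.imread("pics/top0.png")[100:430,170:470];b=cv2.imread("pics/side0.png")[130:400,150:560]
a=cv2.resize(a,None,fx=1.2,fy=1.2);b=cv2.resize(b,(430,283))
import numpy as np
o=np.zeros((396,790,3),np.uint8);o[:396,:360]=a;o[:283,360:]=b
cv2.imwrite("pics/m0.png",o)
E
```

```text
(no output)
```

View pics/m0.png

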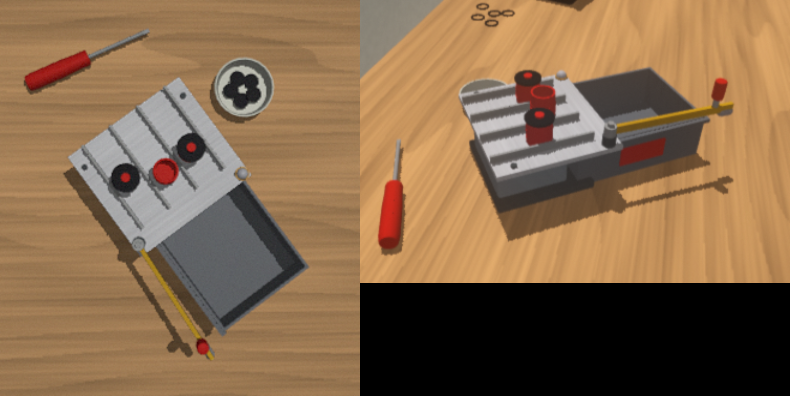

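The top view shows the faulty open cap in the middle lane between the two good caps, with the bin at the lower right. The keeper is open to about 1.7 rad. I make the stand yaw about 217°, and I'll check that with an overlay while starting the approach.

Request:
apply_moves(deltas=[0.03,-0.035,0,-0.06,0.06,-0.07,0,-0.12,0.09,-0.105,0,-0.18,0.12,-0.14,0,-0.24,0.15,-0.175,0,-0.3,0.18,-0.21,0,-0.36,0.18,-0.21,0,-0.36], gripper=0)

```text
time_s: 1.7
eef_pos: [0.3529, 0.4137, 0.2425]
tcp_rot: [0.31, 0.951, -0.0, 0.0]
force: [-1.2, 0.1, -0.1]
opening: 0.0001
```

```bash
cat >> h.py <<'E'
S=np.array([.574,.117]);Y=np.deg2rad(217)
def L2W(x,y): return S+np.array([np.cos(Y)*x-np.sin(Y)*y, np.sin(Y)*x+np.cos(Y)*y])
def W2L(p):
    d=np.asarray(p)[:2]-S; return np.array([np.cos(Y)*d[0]+np.sin(Y)*d[1], -np.sin(Y)*d[0]+np.cos(Y)*d[1]])
E
python3 - <<'E'
from h import *
c=read_camera("top"); im=cv2.imread("pics/top0.png")
def pl(pts,z,col):
    q=np.array([proj(c,[*L2W(*p),z]) for p in pts])*4
    cv2.polylines(big,[np.int32(q)],False,col,1)
big=cv2.resize(im,None,fx=4,fy=4)
D=.085
pl([(-.085,-.095),(.085,-.095),(.085,.095),(-.085,.095),(-.085,-.095)],D,(0,255,0))
for y in(-.069,-.023,.023,.069): pl([(-.085,y),(.055,y)],D+.012,(255,0,0))
pl([(.068,-.086),(.068+.18*np.sin(1.705),-.086+.18*np.cos(1.705))],D+.022,(255,0,255))
pl([(.07,.085),(.08,.085)],D+.011,(0,0,255));pl([(.075,.08),(.075,.09)],D+.011,(0,0,255))
cv2.imwrite("pics/ov.png",cv2.resize(big[560:1660,880:1720],None,fx=.54,fy=.54,interpolation=cv2.INTER_AREA))
s=monitor.state();print(s["time_s"],s["eef_pos"],s["tcp_rot"],s["force"],s["opening"])
E
```

```text
1.75 [0.35175978 0.41551655 0.24252526] [3.09305447e-01 9.50962730e-01 6.27443266e-05 1.47889476e-04] [ 0.69852714  1.19644688 -0.60120993] -0.0003535598439197514
```

View pics/ov.png

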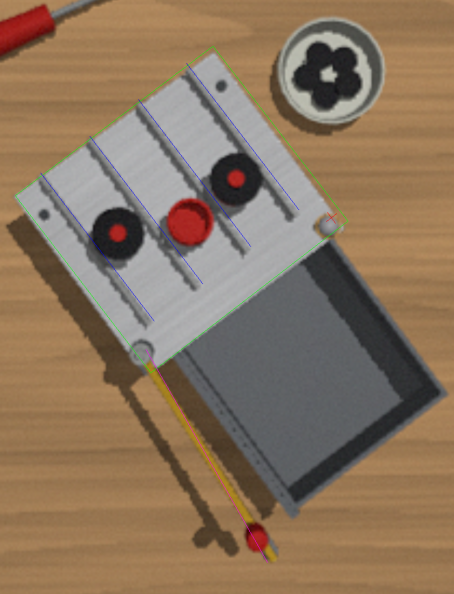

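The overlay fits to about 3–4 mm, so I refine the stand to about (0.571, 0.119). Next I go behind the faulty cap at lane x = −45 mm and descend.

Request:
apply_moves(deltas=[0.032,-0.034,0,-0.06,0.064,-0.068,0,-0.12,0.097,-0.102,0,-0.18,0.129,-0.136,0,-0.24,0.161,-0.17,0,-0.3,0.193,-0.204,0,-0.3,0.225,-0.238,0,-0.3,0.257,-0.271,0,-0.3,0.257,-0.271,0,-0.3,0.257,-0.271,-0.03,-0.3,0.257,-0.271,-0.06,-0.3,0.257,-0.271,-0.06,-0.3])

```text
time_s: 2.95
eef_pos: [0.6045, 0.1471, 0.1788]
tcp_rot: [0.446, 0.895, -0.002, -0.002]
force: [0.4, -1.2, -0.0]
opening: -0.0001
```

```bash
sed -i 's/S=np.array.*;Y/S=np.array([.571,.119]);Y/' h.py; python3 - <<'E'
from h import *
a=read_camera("top")["image"];b=read_camera("side")["image"]
o=np.hstack([a[130:370,200:440],b[110:350,200:500]])
cv2.imwrite("pics/m1.png",cv2.resize(o,None,fx=1.45,fy=1.45)[:,:,::-1])
s=monitor.state();print(s["time_s"],s["eef_pos"],s["tcp_rot"],W2L(s["eef_pos"]))
E
```

```text
3.05 [0.60679013 0.14731488 0.1825781 ] [ 4.45569398e-01  8.95247293e-01 -2.22761215e-04 -3.81977517e-04] [-0.04562359 -0.00107424]
```

View pics/m1.png

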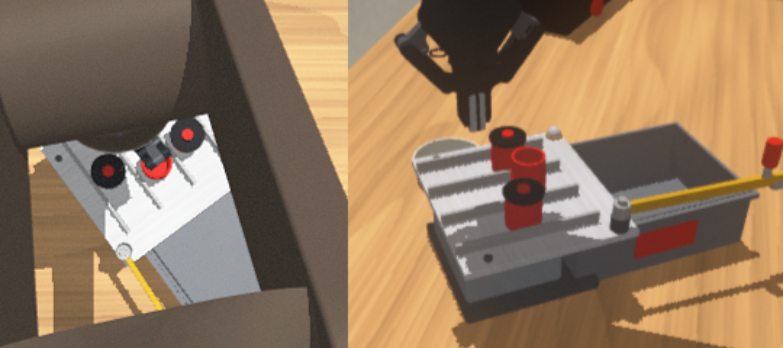

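The fingers are centred behind the faulty cap and clear of both good caps. I'll descend into the lane.

Request:
apply_moves(deltas=[0,0,-0.03,0,0,0,-0.055,0,0,0,-0.076,0,0,0,-0.076,0,0,0,-0.076,0])

```text
time_s: 3.55
eef_pos: [0.6079, 0.1469, 0.1079]
tcp_rot: [0.446, 0.895, 0.0, 0.001]
force: [0.8, 0.7, -0.4]
opening: 0.0
```

```bash
python3 - <<'E'
from h import *
b=read_camera("side")["image"]
cv2.imwrite("pics/m2.png",cv2.resize(b[130:330,250:500],None,fx=2.4,fy=2.4)[:,:,::-1])
s=monitor.state();print(s["time_s"],s["eef_pos"],s["force"],W2L(s["eef_pos"]))
E
```

```text
3.6 [0.60818888 0.1469009  0.10825611] [-0.01509065  0.04012101  0.2524305 ] [-4.64915424e-02  9.81785467e-05]
```

View pics/m2.png

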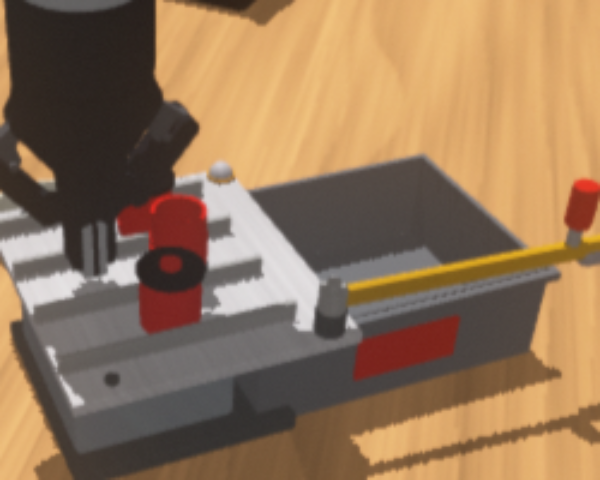

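The fingers are down in the lane behind the faulty cap with no contact force. I'll push along the lane direction (−0.8, −0.6).

Request:
apply_moves(deltas=[-0.008,-0.006,0,0,-0.016,-0.012,0,0,-0.024,-0.018,0,0,-0.032,-0.024,0,0,-0.04,-0.03,0,0,-0.048,-0.036,0,0,-0.056,-0.042,0,0,-0.064,-0.048,0,0,-0.072,-0.054,0,0,-0.08,-0.06,0,0,-0.08,-0.06,0,0])

```text
time_s: 4.7
eef_pos: [0.5257, 0.0856, 0.1062]
tcp_rot: [0.446, 0.895, -0.0, -0.001]
force: [-0.1, 0.1, 0.3]
opening: -0.0001
```

```bash
python3 - <<'E'
from h import *
b=read_camera("side")["image"]
cv2.imwrite("pics/m3.png",cv2.resize(b[130:330,250:500],None,fx=2,fy=2)[:,:,::-1])
s=monitor.state();print(s["time_s"],s["eef_pos"],s["force"],W2L(s["eef_pos"]))
E
```

```text
4.75 [0.52663132 0.08597699 0.10634947] [ 0.17475813 -0.04174596  0.82571197] [ 0.05530815 -0.00032839]
```

View pics/m3.png

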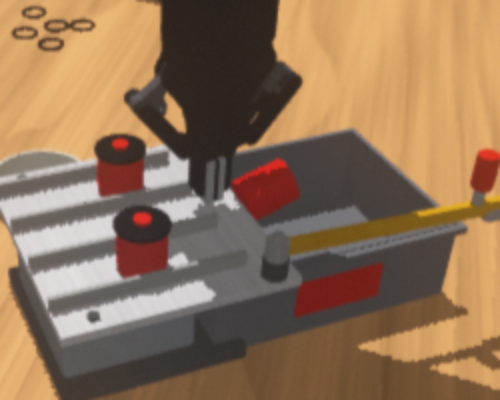

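The cap is tipping into the bin. I'll nudge a little further, lift, and check.

Request:
apply_moves(deltas=[-0.008,-0.006,0,0,-0.016,-0.012,0,0,-0.016,-0.012,0,0,-0.016,-0.012,0.03,0,-0.016,-0.012,0.06,0,-0.016,-0.012,0.1,-0.15,-0.036,0.004,0.1,-0.3,-0.056,0.02,0.1,-0.45,-0.076,0.036,0.1,-0.6,-0.096,0.05,0.1,-0.75,-0.115,0.063,0.1,-0.9,-0.115,0.063,0.1,-1.05])

```text
time_s: 5.95
eef_pos: [0.4098, 0.1502, 0.2063]
tcp_rot: [0.836, 0.549, -0.0, -0.0]
force: [-0.1, -0.2, 1.1]
opening: 0.0002
```

Request:
apply_moves(deltas=[0,0,0,-0.15,0,0,0,-0.3,0,0,0,-0.45,0,0,0,-0.6,0,0,0,-0.66,0,0,0,-0.66])

```text
time_s: 6.55
eef_pos: [0.4122, 0.1494, 0.2064]
tcp_rot: [0.968, 0.25, 0.0, -0.0]
force: [-0.2, 0.2, -0.5]
opening: 0.0
```

```bash
python3 - <<'E'
from h import *
b=read_camera("side")["image"];c=read_camera("top");a=c["image"]
o=np.hstack([a[150:390,200:440],b[110:350,200:500]])
cv2.imwrite("pics/m4.png",cv2.resize(o,None,fx=1.45,fy=1.45)[:,:,::-1])
for l,z in(("faulty_cap_mid",.03),("good_cap_a",.085)):
  for r in place_of("side",l)[:3]: print(l,r["conf"],r["centre"])
s=monitor.state();print(s["time_s"],s["eef_pos"],s["tcp_rot"],s["force"],s["joints"])
q=s["tcp_rot"];print(np.degrees(2*np.arctan2(q[1],q[0]))-90)
E
```

```text
faulty_cap_mid 0.65 [493.1, 214.5]
good_cap_a 0.73 [318.2, 263.0]
good_cap_a 0.61 [307.8, 226.0]
6.75 [0.41213786 0.14935978 0.20633228] [ 9.67860293e-01  2.51488468e-01  5.92431143e-05 -2.39658756e-05] [ 0.65995273 -0.26447852  0.08507775] [2.78468376e-01 2.34256666e-01 2.10033775e+00 6.23772643e-05
 8.06878629e-01 1.34078587e+00]
-60.868780854449156
```

View pics/m4.png

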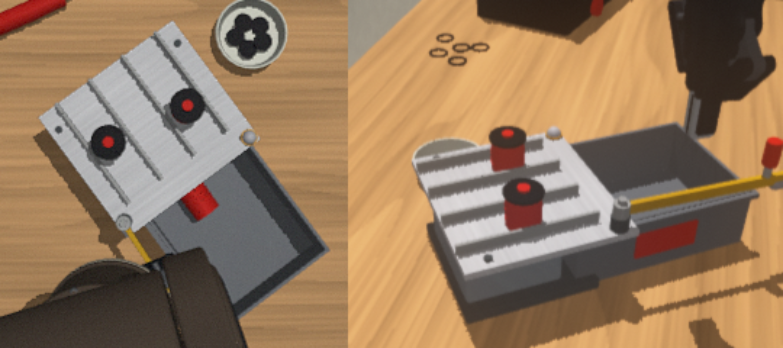

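The top view shows the cap lying in the bin at (200,200), and both good caps standing. I'll descend behind the bar near its hinge.

Request:
apply_moves(deltas=[0,0,-0.03,0,0,0,-0.06,0,0,0,-0.08,0,0,0,-0.098,0,0,0,-0.098,0,0,0,-0.098,0])

```text
time_s: 7.35
eef_pos: [0.412, 0.1493, 0.1085]
tcp_rot: [0.968, 0.251, -0.0, -0.0]
force: [0.6, 0.6, 0.6]
opening: 0.0002
```

```bash
python3 - <<'E'
from h import *
b=read_camera("side")["image"]
cv2.imwrite("pics/m5.png",cv2.resize(b[130:330,300:600],None,fx=2,fy=2)[:,:,::-1])
s=monitor.state();print(s["time_s"],s["eef_pos"],s["force"])
H=np.array([.466,.146])
# push path: finger centre at hinge-relative s along bar, off behind; a = bar angle
for a in np.arange(1.75,-.01,-.15):
    t=Y+np.pi/2-a; u=np.array([np.cos(t),np.sin(t)]); n=np.array([-u[1],u[0]])  # n = closing dir
    sr=.047+.053*min(1,max(0,(1.7-a)/1.2)); p=H+sr*u-.0175*n
    print(round(a,2),round(sr,3),np.round(p,4),np.round(p-s["eef_pos"][:2],4),round(np.hypot(*p),3))
E
```

```text
7.4 [0.41240129 0.14943702 0.10890488] [ 0.03161828 -0.41951193 -0.18492882]
1.75 0.047 [0.4162 0.1405] [ 0.0038 -0.0089] 0.439
1.6 0.051 [0.4139 0.1305] [ 0.0015 -0.0189] 0.434
1.45 0.058 [0.4121 0.1183] [-0.0003 -0.0311] 0.429
1.3 0.065 [0.4128 0.1053] [ 0.0004 -0.0441] 0.426
1.15 0.071 [0.4162 0.092 ] [ 0.0038 -0.0574] 0.426
1.0 0.078 [0.4226 0.079 ] [ 0.0102 -0.0704] 0.43
0.85 0.085 [0.4317 0.0668] [ 0.0193 -0.0827] 0.437
0.7 0.091 [0.4436 0.0559] [ 0.0312 -0.0935] 0.447
0.55 0.098 [0.4579 0.047 ] [ 0.0455 -0.1025] 0.46
0.4 0.1 [0.4734 0.0447] [ 0.061  -0.1047] 0.475
0.25 0.1 [0.4884 0.047 ] [ 0.076  -0.1025] 0.491
0.1 0.1 [0.503  0.0514] [ 0.0905 -0.098 ] 0.506
```

View pics/m5.png

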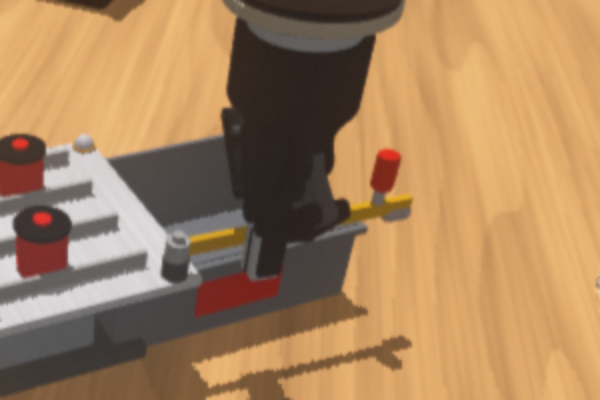

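The fingers are on the outer side of the bar, just off it. I'll sweep it shut along an arc, first half now.

Request:
apply_moves(deltas=[0.004,-0.009,0,0,0.004,-0.014,0,0.03,0.004,-0.019,0,0.1,0.003,-0.025,0,0.18,0.003,-0.031,0,0.25,0.003,-0.037,0,0.33,0.004,-0.043,0,0.4,0.005,-0.05,0,0.48,0.007,-0.056,0,0.55,0.01,-0.062,0,0.63,0.013,-0.068,0,0.7,0.017,-0.074,0,0.78])

```text
time_s: 8.6
eef_pos: [0.4297, 0.0746, 0.1092]
tcp_rot: [0.799, 0.601, 0.001, 0.0]
force: [-0.5, 0.0, 0.6]
opening: 0.0003
```

```bash
python3 - <<'E'
from h import *
b=read_camera("side")["image"]
cv2.imwrite("pics/m6.png",cv2.resize(b[110:330,250:550],None,fx=2,fy=2)[:,:,::-1])
s=monitor.state();print(s["time_s"],s["eef_pos"],s["force"])
H=np.array([.466,.146])
for a in (.925,.85,.7,.55,.4,.25,.1,0):
    t=Y+np.pi/2-a; u=np.array([np.cos(t),np.sin(t)]); n=np.array([-u[1],u[0]])
    sr=.08+.03*min(1,max(0,(.925-a)/.5)); p=H+sr*u-.0175*n
    print(round(a,2),np.round(p-s["eef_pos"][:2],4))
E
```

```text
8.65 [0.43054024 0.07410075 0.10922253] [1.46250676 0.39831972 0.7631996 ]
0.93 [-0.0034 -0.0002]
0.85 [ 0.0012 -0.0073]
0.7 [ 0.0129 -0.0205]
0.55 [ 0.0278 -0.0318]
0.4 [ 0.0452 -0.0391]
0.25 [ 0.0617 -0.0363]
0.1 [ 0.0776 -0.0312]
0 [ 0.0877 -0.0265]
```

View pics/m6.png

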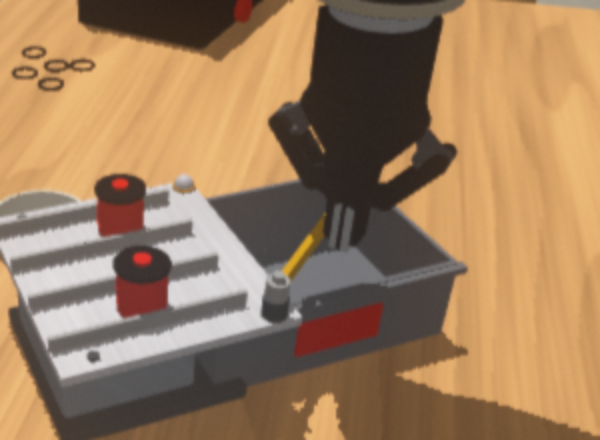

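The bar follows, now at about 0.9 rad. I'll continue down to about 0.05 rad.

Request:
apply_moves(deltas=[0.001,-0.006,0,0.07,0.007,-0.012,0,0.15,0.013,-0.018,0,0.22,0.02,-0.022,0,0.3,0.027,-0.026,0,0.37,0.035,-0.028,0,0.45,0.043,-0.029,0,0.52,0.05,-0.028,0,0.6,0.058,-0.027,0,0.67,0.065,-0.025,0,0.75,0.072,-0.023,0,0.82,0.077,-0.021,0,0.9])

```text
time_s: 9.85
eef_pos: [0.5068, 0.0539, 0.109]
tcp_rot: [0.459, 0.888, 0.0, 0.0]
force: [-3.4, -8.0, 1.5]
opening: -0.0001
```

```bash
python3 - <<'E'
from h import *
b=read_camera("side")["image"]
cv2.imwrite("pics/m7.png",cv2.resize(b[110:330,250:550],None,fx=2,fy=2)[:,:,::-1])
s=monitor.state();q=s["tcp_rot"];print(s["time_s"],s["eef_pos"],s["force"],W2L(s["eef_pos"]),np.degrees(2*np.arctan2(q[1],q[0]))-90)
E
```

```text
9.9 [0.5074164  0.05411343 0.10906779] [ 0.29464141 -1.05079116 -1.13546655] [0.08982983 0.01355516] 35.69234449403777
```

View pics/m7.png

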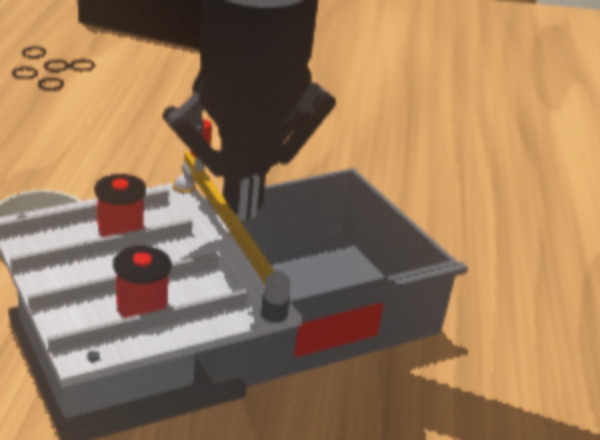

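It's nearly shut and touching the ball. I'll press in small steps along (0.8, 0.6).

Request:
apply_moves(deltas=[0.0016,0.0012,0,0,0.0032,0.0024,0,0,0.0048,0.0036,0,0.02,0.0048,0.0036,0,0.02])

```text
time_s: 10.3
eef_pos: [0.5112, 0.0581, 0.1084]
tcp_rot: [0.45, 0.893, 0.0, 0.0]
force: [-0.0, -0.4, 0.4]
opening: 0.0003
```

Request:
apply_moves(deltas=[0.0012,0.0009,0,0,0.0024,0.0018,0,0,0.0024,0.0018,0,0])

```text
time_s: 10.6
eef_pos: [0.5125, 0.0593, 0.1082]
tcp_rot: [0.451, 0.893, -0.001, -0.001]
force: [-4.9, -8.1, 5.1]
opening: -0.0
```

Request:
apply_moves(deltas=[0.0012,0.0009,0,0,0.0024,0.0018,0,0,0.0024,0.0018,0,0])

```text
time_s: 10.9
eef_pos: [0.5129, 0.0599, 0.108]
tcp_rot: [0.45, 0.893, -0.002, -0.002]
force: [-14.4, -24.0, 13.8]
opening: 0.0002
```

The bar is now rigid at about 28 N, which suggests the end stop. I'll back off, lift and check.

Request:
apply_moves(deltas=[-0.008,-0.006,0,0,-0.024,-0.018,0,0,-0.032,-0.024,0.03,0,-0.032,-0.024,0.07,0,-0.032,-0.024,0.12,0,-0.032,0.01,0.15,0,-0.032,0.05,0.15,0,-0.032,0.09,0.15,0,-0.032,0.13,0.15,0,-0.032,0.17,0.15,0,-0.032,0.21,0.15,0,-0.032,0.25,0.15,0])

```text
time_s: 12.1
eef_pos: [0.4834, 0.3134, 0.2583]
tcp_rot: [0.451, 0.893, 0.0, 0.0]
force: [0.4, -0.4, 0.3]
opening: -0.0002
```

```bash
python3 - <<'E'
from h import *
C={n:read_camera(n) for n in("top","side")}
b=C["side"]["image"];a=C["top"]["image"]
o=np.hstack([a[150:390,200:440],b[110:350,220:520]])
cv2.imwrite("pics/m8.png",cv2.resize(o,None,fx=1.45,fy=1.45)[:,:,::-1])
for n in C:
  for l,z in(("keeper_knob",.139),("keeper_hinge",.107),("good_cap_a",.085),("faulty_cap_mid",.021)):
    for r in place_of(n,l)[:2]: print(n,l,round(r["conf"],2),np.round(r["centre"]),np.round(onz(C[n],r["centre"],z),3))
# yellow fit of bar in top view at mid/upper surface
hsv=cv2.cvtColor(a,cv2.COLOR_RGB2HSV);m=cv2.inRange(hsv,(18,120,80),(32,255,255))
p=np.argwhere(m)[:,::-1]
P=np.array([onz(C["top"],q,.113)[:2] for q in p])
P=P[np.hypot(*(P-[.52,.07]).T)<.15]
vx,vy,_,_=cv2.fitLine(np.float32(P),cv2.DIST_HUBER,0,.01,.01).ravel()
print(len(P),"bar dir deg",np.degrees(np.arctan2(vy,vx)),"shut:",217+90-360, monitor.state()["time_s"],monitor.state()["eef_pos"])
E
```

```text
top keeper_knob 0.93 [364. 247.] [0.554 0.025 0.139]
top keeper_hinge 0.98 [284. 301.] [0.47  0.151 0.107]
top keeper_hinge 0.54 [356. 296.] [0.477 0.036 0.107]
top good_cap_a 0.58 [326. 227.] [0.589 0.081 0.085]
top good_cap_a 0.58 [280. 250.] [0.552 0.158 0.085]
side keeper_hinge 0.78 [389. 255.] [0.465 0.152 0.107]
side keeper_hinge 0.32 [314. 288.] [0.544 0.241 0.107]
side good_cap_a 0.78 [308. 227.] [0.595 0.085 0.085]
side good_cap_a 0.76 [320. 262.] [0.557 0.163 0.085]
383 bar dir deg -54.023296 shut: -53 12.6 [0.48386995 0.31071423 0.25843375]
```

View pics/m8.png

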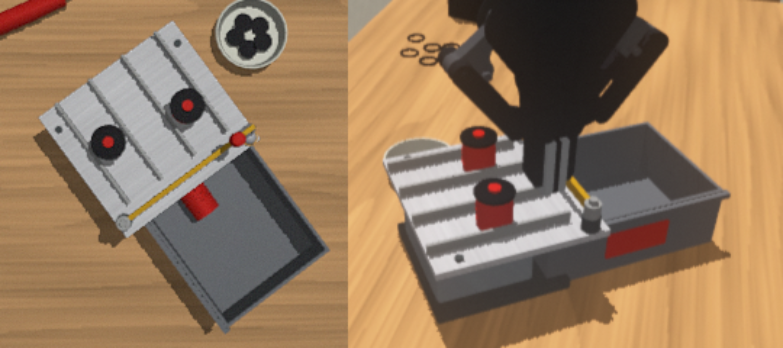

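The top view shows the bar lying inside the catch ball at about (250,138), and the cap in the bin at (200,200). I'll check the bar angle against the deck edges.

```bash
python3 - <<'E'
from h import *
c=read_camera("top"); g=cv2.cvtColor(c["image"],cv2.COLOR_RGB2GRAY)
ls=cv2.createLineSegmentDetector().detect(g)[0][:,0]
for l in ls:
    p,q=l[:2],l[2:]
    if np.hypot(*(p-q))<45: continue
    z=.09
    A,B=onz(c,p,z)[:2],onz(c,q,z)[:2]
    a,b=W2L(A),W2L(B)
    if max(abs(a).max(),abs(b).max())>.12: continue
    print(np.round(a,3),np.round(b,3),round((np.degrees(np.arctan2(*(B-A)[::-1]))+1)%90-1,2),round(np.hypot(*(A-B)),3))
E
```

```text
[ 0.081 -0.094] [0.085 0.077] 35.81 0.171
[-0.083  0.071] [0.054 0.068] 35.7 0.137
[-0.085 -0.093] [ 0.081 -0.096] 35.79 0.166
[-0.007  0.017] [-0.084  0.018] 36.01 0.077
[-0.086  0.025] [-0.007  0.024] 35.85 0.078
[ 0.062 -0.075] [0.064 0.002] 36.22 0.077
[0.059 0.093] [-0.081  0.095] 35.91 0.14
[0.072 0.031] [ 0.07  -0.071] 35.58 0.102
```

The bar is at 36.0° and the deck edges at 35.8°, so the keeper angle is about 0.003 rad, which counts as shut. The arm is clear, so I'm handing in.

```bash
python3 -c "
from plant import *
print(hand_in(), monitor.state()['time_s'])"
```

```text
the job is handed in; nothing more can be done
the job is handed in; nothing more can be done
```

The faulty cap is in the reject bin and the keeper bar is shut in its catch. I handed the job in at about 13 s of the 51 s allowed, and `hand_in` gave no verdict.

- **Pushing the cap:** I pushed the faulty cap, which was in the middle lane, off the open edge with closed fingers. I then swept the keeper bar shut from its outer side and pressed to about 31 N, where it stopped moving. After that I backed off and lifted clear.
- **Cap and bar:** In the top view the cap lies in the bin, and the catch ball sits outside the bar. The bar is within about 0.2° (0.003 rad) of the deck edges.
- **Good caps:** Both stand upright, and the networks place them within about 5 mm of where they started, which is about their own error. I saw no change in the dish or the part of the screwdriver visible in the last picture.
- **Checks that disagreed or failed:**
  - My first stand yaw of 217° was about 1.2° off. The edges gave 215.8°, and I used that for the bar check.
  - After the drop, the network's only report of the faulty cap was really the knob. In the last check it reported no faulty cap at all. So the cap's place in the bin rests on the picture alone, where it lay in the same spot in both later views.

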